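# Find and mark the balance point of a ballasted workshop bar

### The job

Slide the square aluminium bar along the brass saddle on the blue stand's knife edge, without lifting it off or loading the saddle hard, until, let go, it balances level on the saddle alone, off both catch posts. Then mark that point: set the orange rider astride the bar directly above the knife edge, press it down with about 10 N for a second so that it marks the bar, and let go, leaving it there and the bar balanced, level and still. Leave the grey rider and everything else alone.

Things in the scene. Friction and masses are not known exactly. Their poses are not given: they have to be found in the camera images.
- bar: Loose square aluminium tube 24 x 340 x 24 mm, black end caps, 0.25 to 0.4 kg. Origin: centre of its underside; y along its length, z up. Hidden ballast puts its balance point up to 45 mm either side of mid-length, anew each time. At the start it lies on the saddle, its +y end down on a catch post, its middle 60 to 80 mm and its balance point 15 mm or more to the knife edge's +y side.
- stand: Blue balance stand fixed to the bench. Origin: centre of the underside of its base plate (90 x 320 x 12 mm); z up. The bar lies and slides along its y axis. The knife edge crosses it at y = 0, along x, 64 mm above the bench, with the saddle on it; the catch posts stand at y = +120 and -120 mm.
- saddle: Brass saddle, 40 mm (x) by 16 mm (y), rocking on the stand's steel knife edge, sprung and damped; the bar lies on its flat top, 70 mm above the bench when level. Origin: middle of the knife edge, 6 mm below that top; y along the bar. A released bar is level with its balance point over the edge and leans about 0.011 rad per mm off. It must never bear over 20 N, the bar's 2.5 to 4 N included.
- catch: Black rubber pads of the two fixed catch posts, each 26 mm (x) by 16 mm (y), centred at y = +120 and -120 mm in this frame. Origin: midway between the pads at the height of their tops, 61 mm above the bench and 9 mm below the level bar. A bar that is well out of balance tips 0.07 rad until it rests on one of them.
- rider: Loose orange marker, 30 g, standing on the bench, rigid. 38 mm (x) over two legs 14 mm high with a 30 mm gap, 16 mm in y; roof 6 mm thick; on it a grip post 24 (x) by 14 mm (y), 20 to 52 mm above the origin. Origin: centre of its underside, at the feet. Astride the bar (y along the bar, either way round) its roof lies on the bar's top and its origin 10 mm above the bar's underside.
- grey_rider: Bystander: grey saddle of the same build for thinner bars (22 mm over the legs), 52 mm high. It may have changed places with the orange one. Origin: centre of the underside.
- oil_bottle: Bystander: yellow oil bottle, 54 mm across, 130 mm high, standing. Origin: centre of the underside.
- grease_jar: Bystander: green grease jar, 70 mm across, 60 mm high. Origin: centre of the underside.
- chainring: Bystander: dark steel chainring lying flat, 112 mm across, 9 mm high. Origin: centre of the underside.
- wrench: Bystander: steel wrench lying flat along its x, about 180 mm long. Origin: under its middle.
- screwdriver: Bystander: red-handled screwdriver lying along its x, about 200 mm long. Origin: under its middle.
- hub: Bystander: steel wheel hub standing on end, 56 mm across, 84 mm high. Origin: centre of the underside.

How it is judged:
By the outcome, as a careful person would: the job done as asked, in the order asked, and still so for the second after the job is handed in, with the robot touching nothing.
It also fails if it takes over 72 s, if anything falls off the work surface, if the arm or the gripper's body presses on something with over 40 N, if the wrist force passes 120 N, or if a joint passes its speed limit or range.

### The arm

A 6-joint arm with a two-finger parallel gripper is mounted at the origin on the work surface. World frame = base frame: x ahead of the robot, y to its left, z up, the work surface at z = 0. Lengths are in m, angles in degrees, forces in N, time in s.
With the tool pointing down it reaches from about 0.4 to 0.825 m from the base axis. Payload 7 kg.
Tool frame: the origin (TCP) lies at the centre of the arm's flange, where the gripper is bolted on; the fingertips stand 178 mm ahead of it and the grasp point (between the pads) lies 159 mm ahead of it (r.tips_ahead is the z of the fingertips in the tool frame, in m); z points along the fingers, y is the line along which they close (so a half turn about z gives the same grasp; the last joint's range is limited). The gripper opens to 88 mm and grips with 3 to 60 N. Pads are 19 mm wide; open, the fingers measure 130 mm over their backs; the gripper's body (78 mm by 193 mm) begins 47 mm behind the grasp point.
Start: joints at [-58.665, 20.546, 0.682, 0, -70.136, -16.507], TCP at [0.173, -0.653, 0.405] pointing down, gripper open.
Joint ranges: [-176.03, 176.03], [-82.01, 121.73], [-58.28, 71.71], [-173.87, 95.51], [-174.79, -0.11], [-173.66, 173.66]. Speed limits (degrees/s): [136.94, 136.94, 172.46, 180, 180, 180].

### API

Orientations are given as [roll, pitch, yaw] about the fixed x, y, z axes, in that order (R = Rz(yaw) Ry(pitch) Rx(roll)).
In Python, from plant import r gives the robot as it stands. The module is installed in compiled form; this text tells all that it offers.
- The arm moves only by the shell command python3 -m pendant 'ROWS' [FORCE]. ROWS is JSON, a list that holds one entry, the list of rows, each a list of 7 numbers: the shift along the tool's x, y, z in m, then the turn, a rotation vector about the tool's x, y, z in degrees, then the gripper command: -1 is shut, 1 is fully open, values between are in proportion. A call has 1 to 5 rows; each row is the pose to reach, as a shift and turn from the pose commanded when the call began, along the tool's axes at that moment; what a row does not reach only later rows make up. A row lasts 1/10 s, in which the tool goes at most 50 mm and 8.59 degrees, less where a joint would pass 70% of its speed; a pose out of reach is approached as far as the arm can. A call with a gripper value outside its range is refused whole. The fingers move at their own pace and stop on an object; FORCE is the grip in N (left out, the last holds). Time passes only in rows, so rows that repeat a pose let the fingers close. It gives the time, the measured TCP pose, the force, the opening and the grip force at its end, in the units of the state.
- r.get_state(): the state, without advancing time (a new reading comes with each control period).
- r.capture(name): name is "scene" or "top" or "wrist"; returns the picture (480x640x3 uint8, red, green, blue); there is no depth.
- r.camera_params(name): a dict with "fx", "fy", "cx", "cy" (pixels), "R" (3x3) and "t" (3): a world point X has camera coordinates R X + t. Camera axes: x right, y down, z forward; pixel columns grow to the right and rows downward; lengths in m; the calibration is good to about 2 mm. A picture is of the moment at which its call begins: read the wrist's pose just before it. camera_params takes no time and is no camera call; for the wrist camera it gives the pose at the moment of the call.
- r.close_job(): hands the job in; it is judged then, once.
The state is a dict: "time_s": time; "joints": joint angles; "qd": joint speeds; "joint_torque": joint torques, N m; "tcp_pos": TCP position; "eef_rot": TCP orientation; "contact_force": force on the tool from outside, world axes, zero at the start; "moment": the same for the moment, N m; "gripper_width": finger opening in m; "gripper_force": force on a finger pad.
Only numpy, scipy, OpenCV 4.12 (cv2) and the standard library are available. Lean on these libraries where they do the work, as an engineer would, in place of code of your own. Each camera call takes 0.05 s, during which the arm holds its last target. There are 200 camera calls.

## Working session

There is one attempt and no reset: what is moved stays moved. The work goes in short steps, Python scripts to look and compute and a shell command to move; the robot and the scene stay as the last step left them, time stands still between calls to the robot, and variables do not carry over. Pictures are saved under pics/ and viewed, at most 10 in all, crops included, and the job is handed in when it is done.

```bash
ls; mkdir -p pics; python3 - <<'E'
from plant import r
import cv2,numpy as np
s=r.get_state();print(s)
for n in("scene","top"):
    im=r.capture(n);cv2.imwrite(f"pics/{n}0.png",im[:,:,::-1]);p=r.camera_params(n);print(n,p)
E
```

```text
pics
{'time_s': 0.0, 'joints': array([-5.86655222e+01,  2.05905858e+01,  6.33992591e-01, -2.12254892e-02,
       -7.01370484e+01, -1.65055335e+01]), 'qd': array([ 0.01685694,  0.13398507, -0.04105188,  0.02063485, -0.07067424,
        0.06781897]), 'joint_torque': array([-6.95468661e-04, -5.82728970e+01,  2.93055063e+01,  6.99737549e+00,
        6.85686129e-03, -1.92866296e-04]), 'tcp_pos': array([ 0.17268843, -0.65232657,  0.40373023]), 'eef_rot': array([ 1.79904548e+02, -7.47587958e-03, -1.65178278e+02]), 'contact_force': array([-0.69576902,  0.19084689, -0.11130868]), 'moment': array([ 0.02356268,  0.00448825, -0.00393519]), 'gripper_force': 0.0, 'gripper_width': 0.08763177206487556}
scene {'fx': 560.1859001572126, 'fy': 560.1859001572126, 'cx': 314.05479354379924, 'cy': 247.16123852122877, 'R': array([[ 0.4315015 ,  0.9020936 ,  0.00579585],
       [ 0.71597439, -0.3385518 , -0.61054349],
       [-0.54880518,  0.26760011, -0.79196152]]), 't': array([-0.28926025, -0.4201174 ,  1.62025591])}
top {'fx': 530.944343094547, 'fy': 530.944343094547, 'cx': 312.91566910817926, 'cy': 233.21020775466812, 'R': array([[-0.02323211, -0.99959943, -0.01616315],
       [-0.9959953 ,  0.02453848, -0.08597229],
       [ 0.08633447,  0.0141011 , -0.99616641]]), 't': array([0.01510275, 0.65346731, 1.53277148])}
```

View pics/scene0.png

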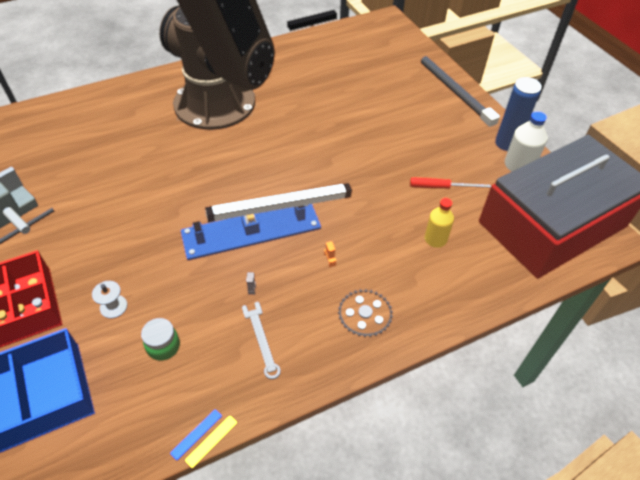

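View pics/top0.png

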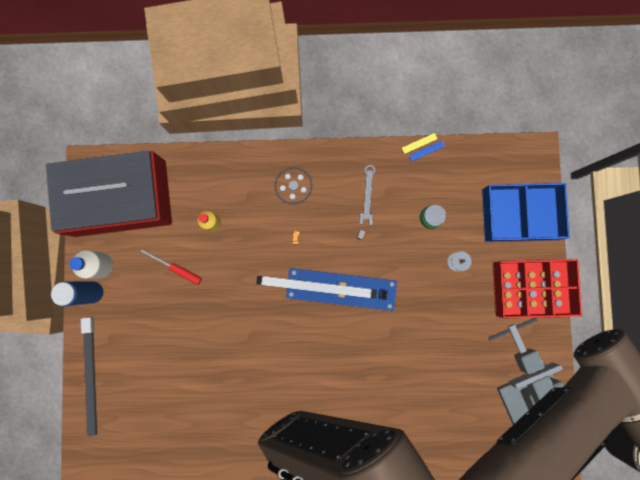

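Scene shows the bar on the blue stand (top view, 258–390, 278–298), the orange rider at (296,237) and the grey one at (361,235). I'll back-project these for rough positions, then go to the wrist camera.

```bash
cat > h.py <<'E'
import numpy as np,cv2
from plant import r
def bp(p,uv,z):
    d=np.array([(uv[0]-p['cx'])/p['fx'],(uv[1]-p['cy'])/p['fy'],1.]);R=p['R'];c=-R.T@p['t'];w=R.T@d
    return c+w*(z-c[2])/w[2]
def proj(p,X):
    q=np.atleast_2d(X)@p['R'].T+p['t'];return np.c_[p['fx']*q[:,0]/q[:,2]+p['cx'],p['fy']*q[:,1]/q[:,2]+p['cy']]
def save(im,name,box=None,k=1):
    if box: im=im[box[1]:box[3],box[0]:box[2]]
    cv2.imwrite(f'pics/{name}.png',cv2.resize(im[:,:,::-1],None,fx=k,fy=k,interpolation=cv2.INTER_CUBIC))
E
python3 - <<'E'
from h import *
p=r.camera_params("top")
for n,uv,z in [("orange",(296,237),.025),("grey",(361,235),.025),("barL",(258,281),.09),("barR",(386,294),.08),("c1",(291,269),.012),("c2",(396,282),.012),("c3",(392,309),.012),("c4",(287,296),.012)]:print(n,bp(p,uv,z).round(3))
w=r.camera_params("wrist");s=r.get_state();print(w,-w['R'].T@w['t']-s['tcp_pos'])
save(cv2.imread("pics/top0.png")[:,:,::-1],"top0c",(240,220,420,320),4)
E
```

```text
orange [0.644 0.05  0.025]
grey [ 0.645 -0.142  0.025]
barL [0.518 0.156 0.09 ]
barR [ 0.473 -0.202  0.08 ]
c1 [0.551 0.067 0.012]
c2 [ 0.505 -0.241  0.012]
c3 [ 0.427 -0.227  0.012]
c4 [0.471 0.08  0.012]
{'fx': 395.3154490343387, 'fy': 395.3154490343387, 'cx': 319.5526700018952, 'cy': 242.61973592052072, 'R': array([[-2.55897774e-01,  9.66703583e-01,  7.15545038e-04],
       [ 9.32664587e-01,  2.46692427e-01,  2.63210211e-01],
       [ 2.54269735e-01,  6.80222706e-02, -9.64738241e-01]]), 't': array([ 0.67332864, -0.0333044 ,  0.38825732])} [-0.06804525 -0.01674502 -0.02097948]
```

View pics/top0c.png

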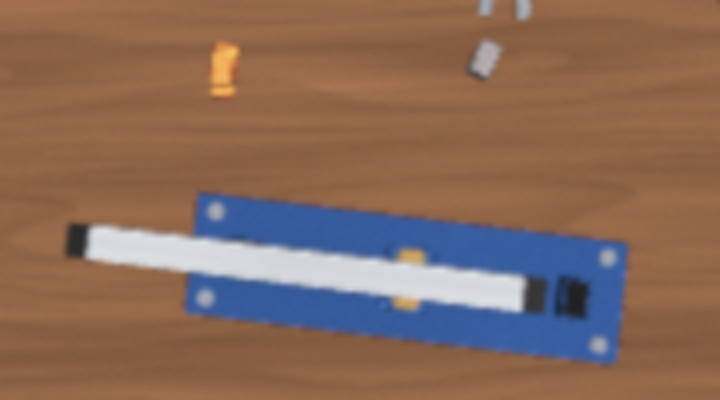

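```bash
python3 -m pendant '[[[-0.05,0.05,0,0,0,-8,-1],[-0.1,0.1,0,0,0,-16,-1],[-0.15,0.14,-0.01,0,0,-24,-1],[-0.19,0.18,-0.02,0,0,-32,-1],[-0.23,0.22,-0.03,0,0,-40,-1]]]' 30; python3 - <<'E'
from h import *
s=r.get_state();print(s['joints'],s['tcp_pos'],s['eef_rot'])
from scipy.spatial.transform import Rotation as T
R=T.from_euler('xyz',s['eef_rot'],degrees=True).as_matrix();print(R.T@(np.array([.52,-.06,.45])-s['tcp_pos']))
E
```

```text
time_s: 0.6
tcp_pos: [0.3033, -0.4388, 0.4235]
eef_rot: [179.9, 0.0, -124.9]
contact_force: [1.6, -0.0, 0.1]
gripper_width: 0.053
gripper_force: 0.0
[-3.42767588e+01  6.47358869e+00 -1.54447497e+01 -8.70264119e-03
 -6.81320030e+01 -5.80460078e-01] [ 0.3032839  -0.43878348  0.42354141] [ 1.79949579e+02  7.56317315e-03 -1.24860467e+02]
[-0.43468348  0.0387026  -0.02636716]
```

```bash
python3 -m pendant '[[[-0.045,0.005,-0.005,0,0,-8,-1],[-0.09,0.01,-0.01,0,0,-16,-1],[-0.135,0.012,-0.015,0,0,-24,-1],[-0.18,0.015,-0.02,0,0,-26,-1],[-0.225,0.02,-0.026,0,0,-26,-1]]]';python3 -m pendant '[[[0,0,0,0,0,0,-1]]]'; python3 - <<'E'
from h import *
s=r.get_state();print(s['joints'],s['tcp_pos'],s['eef_rot'])
from scipy.spatial.transform import Rotation as T
R=T.from_euler('xyz',s['eef_rot'],degrees=True).as_matrix();print(R.T@(np.array([.52,-.06,.45])-s['tcp_pos']))
E
```

```text
time_s: 1.1
tcp_pos: [0.4164, -0.2433, 0.4499]
eef_rot: [180.0, 0.0, -99.1]
contact_force: [1.4, -0.4, -0.3]
gripper_width: 0.0135
gripper_force: 0.0
time_s: 1.2
tcp_pos: [0.418, -0.2416, 0.4506]
eef_rot: [-179.9, 0.0, -98.9]
contact_force: [-0.4, -0.4, 0.9]
gripper_width: 0.0052
gripper_force: 0.0
[-6.63111021e+00  3.82880759e-01 -1.84693206e+01 -2.15725209e-02
 -7.10428474e+01 -2.24935404e+00] [ 0.41798901 -0.24161304  0.45057542] [-1.79895932e+02  2.45186689e-02 -9.88874314e+01]
[-0.19519234 -0.07272684  0.00079104]
```

```bash
python3 -m pendant '[[[-0.04,-0.015,0,0,0,0,-1],[-0.08,-0.03,0,0,0,0,-1],[-0.12,-0.045,0,0,0,0,-1],[-0.16,-0.06,0,0,0,0,-1],[-0.195,-0.073,0,0,0,0,-1]]]';python3 -m pendant '[[[0,0,0,0,0,0,-1],[0,0,0,0,0,0,-1],[0,0,0,0,0,0,-1]]]'; python3 - <<'E'
from h import *
import pickle
s=r.get_state();p=r.camera_params('wrist');im=r.capture('wrist');print(s['joints'],s['tcp_pos'],s['eef_rot'])
pickle.dump((p,im),open('w1.pkl','wb'));save(im,'w1')
E
```

```text
time_s: 1.7
tcp_pos: [0.5196, -0.0627, 0.4496]
eef_rot: [180.0, 0.0, -99.2]
contact_force: [0.1, -1.1, 0.1]
gripper_width: 0.0003
gripper_force: 0.0
time_s: 2.0
tcp_pos: [0.5187, -0.0649, 0.4496]
eef_rot: [180.0, -0.0, -99.2]
contact_force: [-0.1, 0.7, 0.0]
gripper_width: 0.0001
gripper_force: 0.0
[ 1.43981502e+01  4.52277025e+00 -1.42247912e+01 -8.57018495e-04
 -7.12935178e+01 -2.35930811e+01] [ 0.51871618 -0.06485081  0.44958235] [ 1.79962030e+02 -1.56977840e-02 -9.91952009e+01]
```

View pics/w1.png

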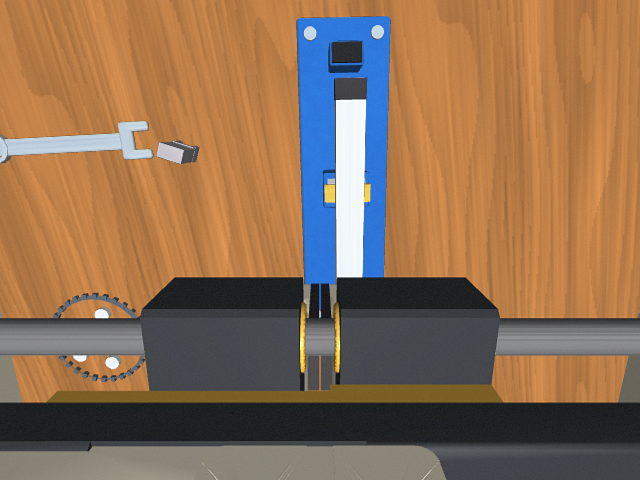

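The wrist view shows the stand plate (far corners (297,18),(390,16)), the −y catch pad at (347,52), the saddle ends x 324–370 at row 193, and the bar's −y end at row 78, x 334–366. The gripper hides the lower half.

```bash
python3 - <<'E'
from h import *
import pickle
p,im=pickle.load(open('w1.pkl','rb'))
P=lambda u,z:bp(p,u,z)
A=P((297,18),.012);B=P((390,16),.012);C=P((304.5,283),.012);D=P((384.5,278),.012)
print('corners',A,B,np.linalg.norm(A-B),'edges',C,D)
for a,b in((A,C),(B,D)):
    d=b-a;print('stand y dir yaw',np.degrees(np.arctan2(d[1],d[0])))
pad=P((347,52),.061);print('pad',pad)
s=P((347,193.5),.070);print('saddle',s, 'pad-saddle',np.linalg.norm((pad-s)[:2]))
print('saddle ends',P((324,194),.068),P((370,193),.068))
m=(A+B)/2;print('edge mid to saddle',np.linalg.norm((m-s)[:2]))
# bar
for z,row,l,rr in((.0965+.005,100,335,366),(.093,193,336,364.5),(.088,277,337,363)):
    a=P((l,row),z);b=P((rr,row),z);print('bar',(a+b)/2,np.linalg.norm(a-b))
print('bar end top',P((350,78),.104))
E
```

```text
corners [ 0.51160997 -0.2423331   0.012     ] [ 0.42456799 -0.2299714   0.012     ] 0.08791540170859839 edges [0.54993103 0.02214263 0.012     ] [0.46051873 0.0305807  0.012     ]
stand y dir yaw 81.75553627283426
stand y dir yaw 82.14398510574065
pad [ 0.47364379 -0.1971123   0.061     ]
saddle [ 0.4911938  -0.07883273  0.07      ] pad-saddle 0.1195744891513294
saddle ends [ 0.51193525 -0.08143675  0.068     ] [ 0.47028066 -0.07562191  0.068     ]
edge mid to saddle 0.15900711861667285
bar [ 0.47957327 -0.15565527  0.1015    ] 0.02420885852329086
bar [ 0.48946623 -0.08231268  0.093     ] 0.024247388278273857
bar [ 0.50017019 -0.00534362  0.088     ] 0.023778521841150462
bar end top [ 0.47795236 -0.1712652   0.104     ]
```

```bash
cat > tilt.py <<'E'
from h import *
def line(im,name,X0,X1,off):
    """subpixel bar -x top edge: strongest gradient on profiles across predicted line"""
    p=r.camera_params(name);g=cv2.cvtColor(im,cv2.COLOR_RGB2GRAY).astype(np.float32)
    a,b=proj(p,np.array([X0,X1]));t=(b-a)/np.linalg.norm(b-a);n=np.array([-t[1],t[0]])
    c=proj(p,np.array([(X0+X1)/2+off]))[0]-(a+b)/2
    if c@n<0:n=-n      # n points outward (away from bar)
    s=np.arange(-7,7.01,.1);pts=[]
    for f in np.linspace(.03,.97,80):
        q=a+f*(b-a)+s[:,None]*n
        v=cv2.remap(g,q[:,0].astype(np.float32)[None],q[:,1].astype(np.float32)[None],cv2.INTER_LINEAR)[0]
        d=-np.gradient(cv2.GaussianBlur(v[None],(0,0),5)[0]);k=d.argmax()
        w=d[max(k-8,0):k+9].clip(0);pts.append(a+f*(b-a)+n*(w@s[max(k-8,0):k+9]/w.sum()))
    pts=np.array(pts);ok=np.ones(len(pts),bool)
    for _ in range(5):
        vx,vy,x,y=cv2.fitLine(pts[ok].astype(np.float32),cv2.DIST_HUBER,0,.01,.01).ravel()
        e=(pts-[x,y])@[-vy,vx];ok=abs(e)<max(.25,2*e[ok].std())
    m0,m1=np.array([x,y])-50*np.array([vx,vy]),np.array([x,y])+50*np.array([vx,vy])
    ray=lambda m:p['R'].T@np.array([(m[0]-p['cx'])/p['fx'],(m[1]-p['cy'])/p['fy'],1])
    N=np.cross(ray(m0),ray(m1));N/=np.linalg.norm(N)
    return N,-p['R'].T@p['t'],e[ok].std(),ok.sum()
def tilt(ims,X0,X1):
    off=np.array([-.01,0,0]);L=[line(ims[n],n,X0,X1,off) for n in('scene','top')]
    d=np.cross(L[0][0],L[1][0]);d/=np.linalg.norm(d);d*=np.sign(d[1])
    # point on both planes nearest guess
    A=np.array([L[0][0],L[1][0],d]);m=(X0+X1)/2
    pt=np.linalg.solve(A,[L[0][0]@L[0][1],L[1][0]@L[1][1],d@m])
    print('tilt(+ = +y end up) %.4f yaw %.2f pt'%(np.arcsin(d[2]),np.degrees(np.arctan2(d[1],d[0]))),pt.round(4),[(round(float(l[2]),2),l[3]) for l in L])
K=np.array([.4912,-.0788,0]);u=np.array([.140,.990,0]);v=np.array([.990,-.140,0])
def seg(mid,pitch,x=-.001):  # top -x edge between caps, bar middle 'mid' m from K
    f=lambda y:K+u*y+v*(x-.012)+np.array([0,0,.094+y*pitch])
    return f(mid-.15),f(mid+.15)
E
python3 -m pendant '[[[-0.05,0.006,0,0,0,-1.1,-1],[-0.1,0.012,0,0,0,-1.1,-1],[-0.15,0.018,0,0,0,-1.1,-1],[-0.2,0.024,0,0,0,-1.1,-1],[-0.257,0.03,0,0,0,-1.1,-1]]]';python3 -m pendant '[[[-0.007,0,0,0,0,0,-1],[-0.007,0,0,0,0,0,-1]]]'
python3 - <<'E'
from tilt import *
s=r.get_state();print(s['joints'],s['tcp_pos'],s['eef_rot'])
print('along,across',(s['tcp_pos']-K)@u,(s['tcp_pos']-K)@v)
ims={n:cv2.imread(f'pics/{n}0.png')[:,:,::-1].copy() for n in('scene','top')}
tilt(ims,*seg(.075,-.07))
ims={n:r.capture(n) for n in('scene','top')};tilt(ims,*seg(.075,-.07))
E
```

```text
time_s: 2.55
tcp_pos: [0.5296, 0.1861, 0.4504]
eef_rot: [-180.0, 0.0, -98.2]
contact_force: [1.7, -0.7, 0.4]
gripper_width: 0.0003
gripper_force: 0.0
time_s: 2.75
tcp_pos: [0.531, 0.1929, 0.4495]
eef_rot: [180.0, -0.0, -98.0]
contact_force: [-0.1, 0.3, -0.1]
gripper_width: 0.0001
gripper_force: 0.0
[ 3.98140688e+01  8.68895521e+00 -9.41268587e+00 -2.25261851e-03
 -7.19350081e+01 -4.78227980e+01] [0.53099337 0.19293915 0.44950511] [ 1.79973806e+02 -2.57220664e-02 -9.80094225e+01]
along,across 0.27459283510616045 0.001351957663907862
tilt(+ = +y end up) -0.0795 yaw 82.00 pt [ 0.4862 -0.0027  0.0842] [(0.09, np.int64(80)), (0.15, np.int64(77))]
tilt(+ = +y end up) -0.0787 yaw 81.99 pt [ 0.4861 -0.0027  0.0842] [(0.09, np.int64(78)), (0.15, np.int64(77))]
```

```bash
python3 -m pendant '[[[0,0.002,0.05,0,0,0,-1],[0,0.002,0.1,0,0,0,-1],[0,0.002,0.15,0,0,0,-1],[0,0.002,0.2,0,0,0,-1],[0,0.002,0.2055,0,0,0,-1]]]'; python3 -m pendant '[[[0.005,0,0,0,0,0,-1],[0.01,0,0,0,0,0,-1],[0.015,0,0,0,0,0,-1],[0.02,0,0,0,0,0,-1],[0.025,0,0,0,0,0,-1]]]'
python3 - <<'E'
from tilt import *
s=r.get_state();print('along,across',(s['tcp_pos']-K)@u,(s['tcp_pos']-K)@v,s['tcp_pos'],s['contact_force'])
im=r.capture('wrist');save(im,'w2')
ims={n:r.capture(n) for n in('scene','top')};tilt(ims,*seg(.07,-.07))
E
```

```text
time_s: 3.35
tcp_pos: [0.527, 0.1893, 0.2393]
eef_rot: [179.6, -0.4, -98.3]
contact_force: [-0.6, -0.6, -0.2]
gripper_width: 0.0003
gripper_force: 0.0
time_s: 3.85
tcp_pos: [0.526, 0.1681, 0.246]
eef_rot: [-179.8, 0.2, -98.1]
contact_force: [0.5, 2.6, 0.9]
gripper_width: 0.0006
gripper_force: 1.4
along,across 0.2492697210481877 -0.0001061452894500883 [0.52600312 0.16806594 0.24602857] [0.49762828 2.55125756 0.88572486]
tilt(+ = +y end up) -0.0796 yaw 82.15 pt [ 0.4856 -0.0077  0.0847] [(0.1, np.int64(80)), (0.14, np.int64(77))]
```

View pics/w2.png

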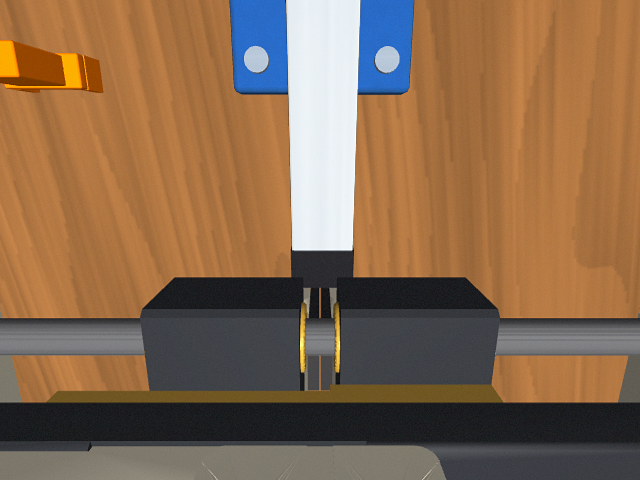

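Wrist view: the bar's +y end cap (292–353, row 250–285) is flat against the closed fingers and centred; orange rider at upper left (50,65). Pushing in 4 mm strokes, backing off after each to let the bar settle and checking the tilt.

```bash
sed -i 's/^    print(.tilt.*$/&\n    return float(np.arcsin(d[2]))/' tilt.py
cat > check.py <<'E'
from tilt import *
import sys
s=r.get_state();a=(s['tcp_pos']-K)@u;ims={n:r.capture(n) for n in('scene','top')}
print('t',s['time_s'],'along %.4f z %.4f F'%(a,s['tcp_pos'][2]),s['contact_force'].round(1))
sys.exit(tilt(ims,*seg(a-.183,-.07))>-.062)
E
go(){ tail -n0; }
python3 -m pendant '[[[0.002,0,0.002,0,0,0,-1],[0.004,0,0.002,0,0,0,-1],[0.001,0,0.002,0,0,0,-1],[0.001,0,0.002,0,0,0,-1]]]' >/dev/null && python3 check.py &&
python3 -m pendant '[[[0.003,0,0,0,0,0,-1],[0.005,0,0,0,0,0,-1],[0.007,0,0,0,0,0,-1],[0.004,0,0,0,0,0,-1],[0.004,0,0,0,0,0,-1]]]' >/dev/null && python3 check.py &&
python3 -m pendant '[[[0.003,0,0,0,0,0,-1],[0.005,0,0,0,0,0,-1],[0.007,0,0,0,0,0,-1],[0.004,0,0,0,0,0,-1],[0.004,0,0,0,0,0,-1]]]' >/dev/null && python3 check.py
```

```text
t 4.4 along 0.2481 z 0.2419 F [-0.3  0.3 -0.6]
tilt(+ = +y end up) -0.0783 yaw 82.19 pt [ 0.4852 -0.0126  0.0852] [(0.09, np.int64(80)), (0.14, np.int64(76))]
t 5.0 along 0.2441 z 0.2423 F [-0.4 -0.9  0.1]
tilt(+ = +y end up) -0.0782 yaw 82.14 pt [ 0.4846 -0.0165  0.0855] [(0.09, np.int64(80)), (0.14, np.int64(76))]
t 5.6 along 0.2401 z 0.2423 F [ 0.4 -0.3  0.2]
tilt(+ = +y end up) -0.0787 yaw 82.02 pt [ 0.484  -0.0204  0.0857] [(0.09, np.int64(80)), (0.15, np.int64(77))]
```

Works cleanly; continue the strokes.

```bash

python3 -m pendant '[[[0.003,0,0,0,0,0,-1],[0.005,0,0,0,0,0,-1],[0.007,0,0,0,0,0,-1],[0.004,0,0,0,0,0,-1],[0.004,0,0,0,0,0,-1]]]' >/dev/null && python3 check.py &&
python3 -m pendant '[[[0.003,0,0,0,0,0,-1],[0.005,0,0,0,0,0,-1],[0.007,0,0,0,0,0,-1],[0.004,0,0,0,0,0,-1],[0.004,0,0,0,0,0,-1]]]' >/dev/null && python3 check.py &&
python3 -m pendant '[[[0.003,0,0,0,0,0,-1],[0.005,0,0,0,0,0,-1],[0.007,0,0,0,0,0,-1],[0.004,0,0,0,0,0,-1],[0.004,0,0,0,0,0,-1]]]' >/dev/null && python3 check.py &&
python3 -m pendant '[[[0.003,0,0,0,0,0,-1],[0.005,0,0,0,0,0,-1],[0.007,0,0,0,0,0,-1],[0.004,0,0,0,0,0,-1],[0.004,0,0,0,0,0,-1]]]' >/dev/null && python3 check.py &&
python3 -m pendant '[[[0.003,0,0,0,0,0,-1],[0.005,0,0,0,0,0,-1],[0.007,0,0,0,0,0,-1],[0.004,0,0,0,0,0,-1],[0.004,0,0,0,0,0,-1]]]' >/dev/null && python3 check.py &&
python3 -m pendant '[[[0.003,0,0,0,0,0,-1],[0.005,0,0,0,0,0,-1],[0.007,0,0,0,0,0,-1],[0.004,0,0,0,0,0,-1],[0.004,0,0,0,0,0,-1]]]' >/dev/null && python3 check.py &&
python3 -m pendant '[[[0.003,0,0,0,0,0,-1],[0.005,0,0,0,0,0,-1],[0.007,0,0,0,0,0,-1],[0.004,0,0,0,0,0,-1],[0.004,0,0,0,0,0,-1]]]' >/dev/null && python3 check.py &&
python3 -m pendant '[[[0.003,0,0,0,0,0,-1],[0.005,0,0,0,0,0,-1],[0.007,0,0,0,0,0,-1],[0.004,0,0,0,0,0,-1],[0.004,0,0,0,0,0,-1]]]' >/dev/null && python3 check.py
```

```text
t 6.2 along 0.2362 z 0.2423 F [-0.6  0.5 -0.3]
tilt(+ = +y end up) -0.0783 yaw 81.94 pt [ 0.4835 -0.0244  0.0861] [(0.08, np.int64(80)), (0.15, np.int64(77))]
t 6.8 along 0.2321 z 0.2423 F [-0.2 -0.   1.2]
tilt(+ = +y end up) -0.0784 yaw 81.93 pt [ 0.4829 -0.0284  0.0863] [(0.09, np.int64(80)), (0.15, np.int64(77))]
t 7.4 along 0.2281 z 0.2423 F [-0.6 -0.6  0.8]
tilt(+ = +y end up) -0.0775 yaw 81.81 pt [ 0.4825 -0.0323  0.0866] [(0.09, np.int64(80)), (0.15, np.int64(77))]
t 8.0 along 0.2241 z 0.2423 F [0.6 0.7 0.4]
tilt(+ = +y end up) -0.0796 yaw 81.81 pt [ 0.482  -0.0363  0.0869] [(0.09, np.int64(80)), (0.14, np.int64(73))]
t 8.6 along 0.2201 z 0.2423 F [-0.6 -0.2 -0. ]
tilt(+ = +y end up) -0.0783 yaw 81.73 pt [ 0.4816 -0.0403  0.0874] [(0.1, np.int64(80)), (0.14, np.int64(76))]
t 9.2 along 0.2161 z 0.2423 F [-0.5 -0.3  0.2]
tilt(+ = +y end up) -0.0790 yaw 81.74 pt [ 0.4812 -0.0442  0.0876] [(0.08, np.int64(79)), (0.15, np.int64(76))]
t 9.8 along 0.2121 z 0.2423 F [-0.1  0.6  0.3]
tilt(+ = +y end up) -0.0785 yaw 81.71 pt [ 0.4808 -0.0482  0.0879] [(0.09, np.int64(80)), (0.14, np.int64(75))]
t 10.4 along 0.2082 z 0.2423 F [ 0.1 -0.1  0.5]
tilt(+ = +y end up) -0.0781 yaw 81.61 pt [ 0.4804 -0.0522  0.0881] [(0.09, np.int64(80)), (0.14, np.int64(74))]
```

```bash

python3 -m pendant '[[[0.003,0,0,0,0,0,-1],[0.005,0,0,0,0,0,-1],[0.007,0,0,0,0,0,-1],[0.004,0,0,0,0,0,-1],[0.004,0,0,0,0,0,-1]]]' >/dev/null && python3 check.py &&
python3 -m pendant '[[[0.003,0,0,0,0,0,-1],[0.005,0,0,0,0,0,-1],[0.007,0,0,0,0,0,-1],[0.004,0,0,0,0,0,-1],[0.004,0,0,0,0,0,-1]]]' >/dev/null && python3 check.py &&
python3 -m pendant '[[[0.003,0,0,0,0,0,-1],[0.005,0,0,0,0,0,-1],[0.007,0,0,0,0,0,-1],[0.004,0,0,0,0,0,-1],[0.004,0,0,0,0,0,-1]]]' >/dev/null && python3 check.py &&
python3 -m pendant '[[[0.003,0,0,0,0,0,-1],[0.005,0,0,0,0,0,-1],[0.007,0,0,0,0,0,-1],[0.004,0,0,0,0,0,-1],[0.004,0,0,0,0,0,-1]]]' >/dev/null && python3 check.py &&
python3 -m pendant '[[[0.003,0,0,0,0,0,-1],[0.005,0,0,0,0,0,-1],[0.007,0,0,0,0,0,-1],[0.004,0,0,0,0,0,-1],[0.004,0,0,0,0,0,-1]]]' >/dev/null && python3 check.py &&
python3 -m pendant '[[[0.003,0,0,0,0,0,-1],[0.005,0,0,0,0,0,-1],[0.007,0,0,0,0,0,-1],[0.004,0,0,0,0,0,-1],[0.004,0,0,0,0,0,-1]]]' >/dev/null && python3 check.py &&
python3 -m pendant '[[[0.003,0,0,0,0,0,-1],[0.005,0,0,0,0,0,-1],[0.007,0,0,0,0,0,-1],[0.004,0,0,0,0,0,-1],[0.004,0,0,0,0,0,-1]]]' >/dev/null && python3 check.py &&
python3 -m pendant '[[[0.003,0,0,0,0,0,-1],[0.005,0,0,0,0,0,-1],[0.007,0,0,0,0,0,-1],[0.004,0,0,0,0,0,-1],[0.004,0,0,0,0,0,-1]]]' >/dev/null && python3 check.py
```

```text
t 11.0 along 0.2042 z 0.2423 F [-0.4  0.3  0.2]
tilt(+ = +y end up) -0.0766 yaw 81.58 pt [ 0.4801 -0.0562  0.0885] [(0.09, np.int64(80)), (0.15, np.int64(76))]
t 11.6 along 0.2001 z 0.2423 F [0.2 0.5 0.3]
tilt(+ = +y end up) -0.0771 yaw 81.56 pt [ 0.4797 -0.0602  0.0887] [(0.08, np.int64(80)), (0.14, np.int64(74))]
t 12.2 along 0.1961 z 0.2423 F [0.4 0.3 0.5]
tilt(+ = +y end up) -0.0759 yaw 81.53 pt [ 0.4794 -0.0642  0.0891] [(0.09, np.int64(79)), (0.15, np.int64(75))]
t 12.8 along 0.1921 z 0.2423 F [ 0.4 -0.1  0.4]
tilt(+ = +y end up) -0.0774 yaw 81.56 pt [ 0.4791 -0.0682  0.0894] [(0.08, np.int64(80)), (0.16, np.int64(76))]
t 13.4 along 0.1882 z 0.2423 F [0.2 0.7 0.3]
tilt(+ = +y end up) -0.0749 yaw 81.51 pt [ 0.4788 -0.0721  0.0897] [(0.09, np.int64(80)), (0.15, np.int64(75))]
t 14.0 along 0.1841 z 0.2423 F [0.3 0.  0.7]
tilt(+ = +y end up) -0.0777 yaw 81.57 pt [ 0.4785 -0.0762  0.0899] [(0.08, np.int64(80)), (0.15, np.int64(76))]
t 14.6 along 0.1801 z 0.2423 F [-0.5 -0.9 -0.2]
tilt(+ = +y end up) -0.0752 yaw 81.52 pt [ 0.4781 -0.0801  0.0902] [(0.08, np.int64(80)), (0.14, np.int64(76))]
t 15.2 along 0.1761 z 0.2423 F [0.6 0.1 0.4]
tilt(+ = +y end up) -0.0768 yaw 81.58 pt [ 0.4778 -0.0842  0.0904] [(0.09, np.int64(80)), (0.15, np.int64(76))]
```

```bash

python3 -m pendant '[[[0.003,0,0,0,0,0,-1],[0.005,0,0,0,0,0,-1],[0.007,0,0,0,0,0,-1],[0.004,0,0,0,0,0,-1],[0.004,0,0,0,0,0,-1]]]' >/dev/null && python3 check.py &&
python3 -m pendant '[[[0.003,0,0,0,0,0,-1],[0.005,0,0,0,0,0,-1],[0.007,0,0,0,0,0,-1],[0.004,0,0,0,0,0,-1],[0.004,0,0,0,0,0,-1]]]' >/dev/null && python3 check.py &&
python3 -m pendant '[[[0.003,0,0,0,0,0,-1],[0.005,0,0,0,0,0,-1],[0.007,0,0,0,0,0,-1],[0.004,0,0,0,0,0,-1],[0.004,0,0,0,0,0,-1]]]' >/dev/null && python3 check.py &&
python3 -m pendant '[[[0.003,0,0,0,0,0,-1],[0.005,0,0,0,0,0,-1],[0.007,0,0,0,0,0,-1],[0.004,0,0,0,0,0,-1],[0.004,0,0,0,0,0,-1]]]' >/dev/null && python3 check.py &&
python3 -m pendant '[[[0.003,0,0,0,0,0,-1],[0.005,0,0,0,0,0,-1],[0.007,0,0,0,0,0,-1],[0.004,0,0,0,0,0,-1],[0.004,0,0,0,0,0,-1]]]' >/dev/null && python3 check.py &&
python3 -m pendant '[[[0.003,0,0,0,0,0,-1],[0.005,0,0,0,0,0,-1],[0.007,0,0,0,0,0,-1],[0.004,0,0,0,0,0,-1],[0.004,0,0,0,0,0,-1]]]' >/dev/null && python3 check.py &&
python3 -m pendant '[[[0.003,0,0,0,0,0,-1],[0.005,0,0,0,0,0,-1],[0.007,0,0,0,0,0,-1],[0.004,0,0,0,0,0,-1],[0.004,0,0,0,0,0,-1]]]' >/dev/null && python3 check.py &&
python3 -m pendant '[[[0.003,0,0,0,0,0,-1],[0.005,0,0,0,0,0,-1],[0.007,0,0,0,0,0,-1],[0.004,0,0,0,0,0,-1],[0.004,0,0,0,0,0,-1]]]' >/dev/null && python3 check.py
```

```text
t 15.8 along 0.1721 z 0.2423 F [ 0.  -0.   0.6]
tilt(+ = +y end up) -0.0775 yaw 81.59 pt [ 0.4775 -0.0881  0.0908] [(0.08, np.int64(80)), (0.14, np.int64(75))]
t 16.4 along 0.1681 z 0.2423 F [ 0.8  0.6 -0.4]
tilt(+ = +y end up) -0.0760 yaw 81.57 pt [ 0.4772 -0.0922  0.0911] [(0.09, np.int64(80)), (0.14, np.int64(75))]
t 17.0 along 0.1641 z 0.2423 F [ 0.5 -0.7  0.1]
tilt(+ = +y end up) -0.0518 yaw 81.56 pt [ 0.4769 -0.0961  0.0908] [(0.08, np.int64(80)), (0.14, np.int64(76))]
```

```bash

python3 -m pendant '[[[0.003,0,0,0,0,0,-1],[0.005,0,0,0,0,0,-1],[0.006,0,0,0,0,0,-1],[0.003,0,0,0,0,0,-1],[0.003,0,0,0,0,0,-1]]]' >/dev/null; python3 -m pendant '[[[0,0,0,0,0,0,-1],[0,0,0,0,0,0,-1],[0,0,0,0,0,0,-1]]]' >/dev/null;python3 check.py
python3 - <<'E'
from tilt import *
import pickle
ims={n:r.capture(n) for n in('scene','top')};pickle.dump(ims,open('b.pkl','wb'))
tilt(ims,*seg(-.025,-.02))
# bias: stand plate +x and -x top edges (level by definition), z=.012
import tilt as t
for x,o in((-.045,-.01),):
    f=lambda y:K+u*y+v*x+np.array([0,0,.012])
    X0,X1=f(-.15),f(.15)
    L=[t.line(ims[n],n,X0,X1,np.array([o,0,0])) for n in('scene','top')]
    d=np.cross(L[0][0],L[1][0]);d/=np.linalg.norm(d);print('plate',x,d*np.sign(d[1]),[(l[2],l[3]) for l in L])
g=ims['scene'];q=proj(r.camera_params('scene'),[seg(-.025,0)[0],seg(-.025,0)[1]]);print(q)
save(g,'s2',(150,160,370,280),3.6)
E
```

```text
t 17.9 along 0.1611 z 0.2423 F [-0.6 -0.1 -0.2]
tilt(+ = +y end up) -0.0299 yaw 81.48 pt [ 0.4765 -0.099   0.0904] [(0.08, np.int64(80)), (0.15, np.int64(76))]
tilt(+ = +y end up) -0.0293 yaw 81.44 pt [ 0.476  -0.102   0.0905] [(0.08, np.int64(80)), (0.14, np.int64(75))]
plate -0.045 [ 0.1058892   0.99357865 -0.03986167] [(np.float64(0.9481423555202493), np.int64(59)), (np.float64(4.414869999237098), np.int64(80))]
[[168.91949868 216.24907131]
 [299.868178   186.9094346 ]]tilt.py:13: RuntimeWarning: invalid value encountered in scalar divide
  w=d[max(k-8,0):k+9].clip(0);pts.append(a+f*(b-a)+n*(w@s[max(k-8,0):k+9]/w.sum()))
```

View pics/s2.png

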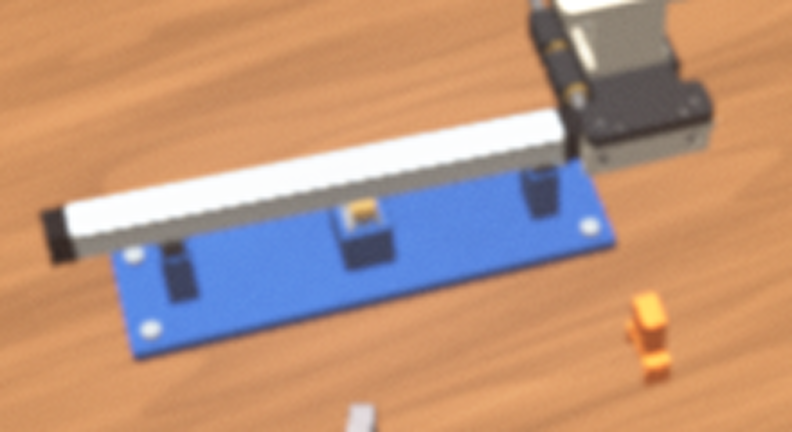

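```bash
python3 - <<'E'
import tilt as t,pickle
from h import *
ims=pickle.load(open('b.pkl','rb'))
inv={n:np.repeat(255-ims[n][:,:,:1],3,2) for n in ims}
def f(y,x,z):return t.K+t.u*y+t.v*x+np.array([0,0,z])
def ln(n,x,z,o,lo=-.15,hi=.15):
    l=t.line(inv[n],n,f(lo,x,z),f(hi,x,z),np.array([o,0,0]));print(n,x,l[2:]);return l[0]
S=ln('scene',.045,0,.01)
for T in(ln('top',.045,.012,.01),ln('top',-.045,.012,-.01)):
    d=np.cross(S,T);d/=np.linalg.norm(d);d*=np.sign(d[1]);print('tilt',np.arcsin(d[2]),np.degrees(np.arctan2(d[1],d[0])))
E
```

```text
scene 0.045 (np.float64(0.07386250133641938), np.int64(80))
top 0.045 (np.float64(0.11447715171423509), np.int64(77))
top -0.045 (np.float64(0.08085264205566467), np.int64(76))
tilt -0.0034491954103581055 81.90526521210577
tilt -0.004222489689960374 81.9399020493021
```

```bash

python3 -m pendant '[[[0.003,0,0,0,0,0,-1],[0.005,0,0,0,0,0,-1],[0.008,0,0,0,0,0,-1],[0.005,0,0,0,0,0,-1],[0.002,0,0,0,0,0,-1]]]' >/dev/null; python3 -m pendant '[[[0,0,0,0,0,0,-1],[0,0,0,0,0,0,-1],[0,0,0,0,0,0,-1]]]' >/dev/null;python3 check.py; python3 check.py
```

```text
t 18.9 along 0.1591 z 0.2423 F [0.2 0.6 0.2]
tilt(+ = +y end up) 0.0243 yaw 81.41 pt [ 0.4764 -0.1006  0.0893] [(0.08, np.int64(79)), (0.14, np.int64(76))]
t 19.0 along 0.1591 z 0.2423 F [ 0.  -0.1  0.5]
tilt(+ = +y end up) 0.0248 yaw 81.41 pt [ 0.4764 -0.1007  0.0893] [(0.09, np.int64(79)), (0.14, np.int64(76))]
```

The push was 5 mm (I miscounted by the backed-off 3 mm): overshot by about 2.8 mm, with the slope confirmed at 0.011 rad/mm. I'll go round to the −y end and nudge back.

```bash

python3 -m pendant '[[[-0.01,0,-0.02,0,0,0,-1],[-0.01,0,-0.06,0,0,0,-1],[0.02,0,-0.1,0,0,0,-1],[0.07,0,-0.1,0,0,0,-1],[0.12,0,-0.1,0,0,0,-1]]]' >/dev/null
python3 -m pendant '[[[0.05,0,0,0,0,0,-1],[0.1,0,0,0,0,0,-1],[0.15,0,0,0,0,0,-1],[0.2,0,0,0,0,0,-1],[0.25,0,0,0,0,0,-1]]]' >/dev/null
python3 -m pendant '[[[0.016,0,0,0,0,0,-1],[0.016,0,0,0,0,0,-1],[0.016,0,0,0,0,0,-1]]]'
python3 - <<'E'
from tilt import *
s=r.get_state();a=s['tcp_pos']-K;print(a@u,a@v,s['tcp_pos'],s['eef_rot'],s['joints'])
ims={n:r.capture(n) for n in('scene','top')};tilt(ims,*seg(-.0275,.03))
E
```

```text
time_s: 20.4
tcp_pos: [0.4584, -0.3035, 0.3421]
eef_rot: [180.0, 0.0, -98.1]
contact_force: [0.1, 0.4, -0.5]
gripper_width: 0.0001
gripper_force: 0.0
-0.22700455756851717 -0.0010534817573480647 [ 0.45836656 -0.30345442  0.34207513] [ 1.79974184e+02  1.29630975e-02 -9.81493521e+01] [-1.30894624e+01  1.17220820e+01 -2.02970001e+01 -1.26064414e-02
 -5.80077554e+01  4.94679465e+00]
tilt(+ = +y end up) -0.0642 yaw 86.10 pt [ 0.4855 -0.1045  0.0997] [(0.08, np.int64(80)), (1.22, np.int64(60))]
```

```bash
cat > c2.py <<'E'
from tilt import *
import sys
s=r.get_state();a=s['tcp_pos']-K
S=line(r.capture('scene'),'scene',*seg(-.0265,.015),np.array([-.01,0,0]));N=S[0]
y=np.radians(81.4);t=-(N[0]*np.cos(y)+N[1]*np.sin(y))/N[2]
print('t',s['time_s'],'along %.4f z %.4f'%(a@u,s['tcp_pos'][2]),s['contact_force'].round(1),'tilt %.4f'%t,S[2:])
sys.exit(t<.018)
E
python3 -m pendant '[[[0,0,0.04,0,0,0,-1],[0,0,0.08,0,0,0,-1],[0,0,0.098,0,0,0,-1],[-0.006,0,0.098,0,0,0,-1],[-0.012,0,0.098,0,0,0,-1]]]'>/dev/null;  python3 -m pendant '[[[0,0,0,0,0,0,-1],[0,0,0,0,0,0,-1]]]'>/dev/null; python3 c2.py &&
python3 -m pendant '[[[-0.001,0,0,0,0,0,-1],[-0.003,0,0,0,0,0,-1],[-0.001,0,0,0,0,0,-1],[-0.001,0,0,0,0,0,-1],[-0.001,0,0,0,0,0,-1]]]'>/dev/null; python3 c2.py &&
python3 -m pendant '[[[-0.002,0,0,0,0,0,-1],[-0.003,0,0,0,0,0,-1],[-0.001,0,0,0,0,0,-1],[-0.001,0,0,0,0,0,-1],[-0.001,0,0,0,0,0,-1]]]'>/dev/null; python3 c2.py &&
python3 -m pendant '[[[-0.002,0,0,0,0,0,-1],[-0.003,0,0,0,0,0,-1],[-0.001,0,0,0,0,0,-1],[-0.001,0,0,0,0,0,-1],[-0.001,0,0,0,0,0,-1]]]'>/dev/null; python3 c2.py
```

```text
t 21.2 along -0.2143 z 0.2459 [ 0.3 -0.1 -0.1] tilt 0.0248 (np.float64(0.07784033486862517), np.int64(80))
t 21.25 along -0.2145 z 0.2457 [ 0.7 -0.5  0.8] tilt 0.0255 (np.float64(0.07731840617883301), np.int64(80))
t 21.3 along -0.2147 z 0.2455 [-0.1 -0.7 -0.3] tilt 0.0250 (np.float64(0.07394995846787136), np.int64(80))
t 21.35 along -0.2148 z 0.2453 [-0.2  0.1 -0.2] tilt 0.0255 (np.float64(0.07583601186831253), np.int64(80))False
False
False
False
```

```bash
sed -i 's/sys.exit(t<.018)/sys.exit(int(t<.018))/' c2.py
python3 -m pendant '[[[-0.002,0,0,0,0,0,-1],[-0.004,0,0,0,0,0,-1],[-0.002,0,0,0,0,0,-1],[-0.002,0,0,0,0,0,-1]]]'>/dev/null; python3 c2.py &&
python3 -m pendant '[[[-0.002,0,0,0,0,0,-1],[-0.003,0,0,0,0,0,-1],[-0.001,0,0,0,0,0,-1],[-0.001,0,0,0,0,0,-1]]]'>/dev/null && python3 c2.py &&
python3 -m pendant '[[[-0.002,0,0,0,0,0,-1],[-0.003,0,0,0,0,0,-1],[-0.001,0,0,0,0,0,-1],[-0.001,0,0,0,0,0,-1]]]'>/dev/null && python3 c2.py &&
python3 -m pendant '[[[-0.002,0,0,0,0,0,-1],[-0.003,0,0,0,0,0,-1],[-0.001,0,0,0,0,0,-1],[-0.001,0,0,0,0,0,-1]]]'>/dev/null && python3 c2.py &&
python3 -m pendant '[[[-0.002,0,0,0,0,0,-1],[-0.003,0,0,0,0,0,-1],[-0.001,0,0,0,0,0,-1],[-0.001,0,0,0,0,0,-1]]]'>/dev/null && python3 c2.py
```

```text
t 21.8 along -0.2130 z 0.2443 [0.2 0.2 0.3] tilt 0.0256 (np.float64(0.07230364863016295), np.int64(80))
t 22.25 along -0.2119 z 0.2443 [-0.2 -0.2  0.5] tilt 0.0214 (np.float64(0.0730439113163084), np.int64(80))
t 22.7 along -0.2109 z 0.2443 [-0.3  0.7  0.2] tilt 0.0123 (np.float64(0.07311968536484609), np.int64(80))
```

```bash

python3 -m pendant '[[[-0.002,0,0,0,0,0,-1],[-0.0036,0,0,0,0,0,-1],[-0.001,0,0,0,0,0,-1],[0.002,0,0,0,0,0,-1],[0.004,0,0,0,0,0,-1]]]'>/dev/null; python3 -m pendant '[[[0,0,0,0,0,0,-1],[0,0,0,0,0,0,-1],[0,0,0,0,0,0,-1]]]'>/dev/null;python3 c2.py;python3 c2.py
```

```text
t 23.55 along -0.2148 z 0.2443 [ 0.1 -0.   1. ] tilt -0.0048 (np.float64(0.08019919588505964), np.int64(80))
t 23.6 along -0.2148 z 0.2443 [-0.7  1.3 -0.4] tilt -0.0052 (np.float64(0.0865424800363102), np.int64(80))
```

```bash

python3 -m pendant '[[[0.01,0,-0.03,0,0,0,-1],[0.01,0,-0.07,0,0,0,0.1],[-0.02,-0.01,-0.106,0,0,0,0.1],[-0.068,-0.02,-0.106,0,0,0,0.1],[-0.115,-0.035,-0.106,0,0,0,0.1]]]'>/dev/null
python3 -m pendant '[[[-0.047,-0.015,0,0,0,0,0.1],[-0.094,-0.03,0,0,0,0,0.1],[-0.141,-0.045,0,0,0,0,0.1],[-0.188,-0.06,0,0,0,0,0.1],[-0.235,-0.075,0,0,0,0,0.1]]]'>/dev/null
python3 -m pendant '[[[-0.045,-0.013,0,0,0,0,0.1],[-0.083,-0.024,0,0,0,0,0.1],[-0.083,-0.024,0,0,0,0,0.1],[-0.083,-0.024,0,0,0,0,0.1],[-0.083,-0.024,0,0,0,0,0.1]]]'
python3 - <<'E'
from tilt import *
import pickle
s=r.get_state();p=r.camera_params('wrist');im=r.capture('wrist');pickle.dump((p,im,s),open('w3.pkl','wb'));print(s['tcp_pos'],s['eef_rot'],s['joints'],s['time_s'])
save(im,'w3')
ims={n:r.capture(n) for n in('scene','top')};tilt(ims,*seg(-.0265,0))
E
```

```text
time_s: 25.15
tcp_pos: [0.6534, 0.118, 0.3501]
eef_rot: [180.0, -0.0, -98.1]
contact_force: [-0.3, -0.3, -0.2]
gripper_width: 0.0482
gripper_force: 0.0
[0.65344655 0.11799369 0.3500984 ] [ 1.79962798e+02 -2.04718323e-02 -9.80836953e+01] [ 2.70232881e+01  2.16116440e+01 -5.05368431e+00 -5.19839488e-03
 -6.33768791e+01 -3.51046588e+01] 25.15
tilt(+ = +y end up) -0.0067 yaw 81.45 pt [ 0.4759 -0.1034  0.0901] [(0.08, np.int64(80)), (0.15, np.int64(75))]
```

View pics/w3.png

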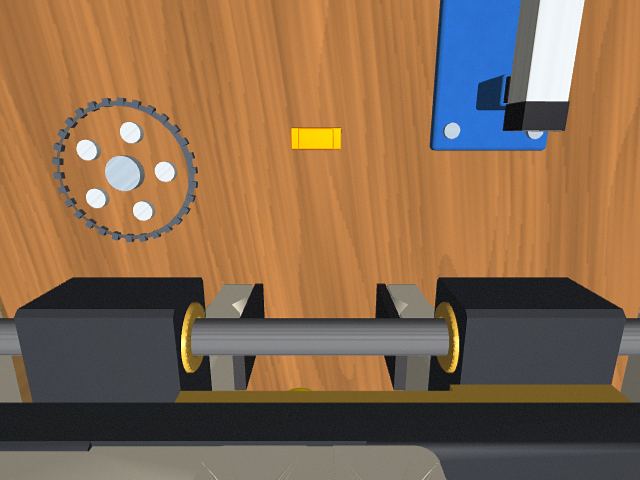

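```bash
python3 - <<'E'
from h import *
import pickle
p,im,s=pickle.load(open('w3.pkl','rb'))
hsv=cv2.cvtColor(im,cv2.COLOR_RGB2HSV);m=cv2.inRange(hsv,(14,200,150),(35,255,255));m[:90]=0;m[200:]=0;m[:,:260]=0;m[:,380:]=0
c=max(cv2.findContours(m,0,2)[0],key=cv2.contourArea);print(cv2.boundingRect(c),cv2.minAreaRect(c))
for row in(133,139,145):print(im[row,286:346:1,1].tolist())
print(im[124:154,316].tolist())
T=s['tcp_pos'];a=np.radians(-98.08);tx=np.array([np.cos(a),np.sin(a)]);ty=np.array([np.sin(a),-np.cos(a)])
(cx,cy)=cv2.minAreaRect(c)[0]
for z in(.052,.02):
    P=bp(p,(cx,cy),z);d=P[:2]-T[:2];print(z,P,'tool dx,dy',d@tx,d@ty)
E
```

```text
(291, 128, 50, 22) ((315.5, 138.5), (21.0, 49.0), 90.0)
[126, 127, 130, 121, 113, 147, 224, 214, 213, 212, 216, 222, 141, 218, 213, 213, 214, 215, 216, 213, 215, 215, 214, 214, 215, 217, 215, 216, 217, 215, 216, 216, 217, 219, 218, 218, 219, 218, 219, 219, 222, 219, 221, 219, 221, 227, 193, 168, 223, 220, 219, 220, 219, 227, 191, 118, 120, 124, 119, 118]
[128, 124, 127, 126, 120, 135, 218, 213, 212, 213, 214, 217, 131, 215, 213, 211, 211, 210, 211, 211, 213, 211, 217, 212, 215, 213, 215, 211, 213, 215, 216, 216, 216, 216, 217, 215, 216, 215, 216, 218, 217, 218, 219, 219, 217, 224, 191, 162, 218, 219, 217, 218, 218, 226, 181, 120, 118, 123, 120, 121]
[130, 129, 125, 128, 122, 116, 214, 211, 211, 209, 210, 216, 142, 205, 209, 208, 209, 207, 206, 211, 207, 208, 208, 209, 210, 212, 210, 211, 210, 214, 214, 211, 212, 213, 211, 213, 214, 216, 213, 213, 215, 212, 214, 217, 216, 222, 179, 158, 213, 214, 216, 217, 215, 224, 171, 119, 121, 121, 124, 122]
[[197, 131, 72], [196, 131, 73], [196, 132, 75], [167, 95, 41], [255, 138, 0], [255, 209, 0], [254, 218, 0], [254, 217, 0], [254, 217, 0], [254, 216, 0], [254, 219, 0], [254, 217, 0], [254, 216, 0], [254, 216, 0], [254, 213, 0], [254, 216, 0], [254, 213, 0], [254, 215, 0], [254, 212, 0], [254, 212, 0], [254, 213, 0], [254, 214, 0], [254, 212, 0], [255, 216, 0], [255, 177, 0], [171, 93, 31], [190, 126, 76], [196, 130, 74], [197, 131, 75], [194, 130, 75]]
0.052 [0.64682226 0.05102152 0.052     ] tool dx,dy 0.06723840411480955 -0.002854790375812795
0.02 [0.6471647  0.05122669 0.02      ] tool dx,dy 0.06698713626436575 -0.003164988751220595
```

```bash

python3 -m pendant '[[[0.035,-0.003,0,0,0,0,0.1],[0.067,-0.003,0.01,0,0,0,0.1],[0.067,-0.003,0.05,0,0,0,0.1],[0.067,-0.003,0.09,0,0,0,0.1],[0.067,-0.003,0.12,0,0,0,0.1]]]'>/dev/null
python3 -m pendant '[[[0,0,0.015,0,0,0,0.1],[0,0,0.029,0,0,0,0.1],[0,0,0.029,0,0,0,0.1],[0,0,0.029,0,0,0,0.1]]]'
python3 -m pendant '[[[0,0,0,0,0,0,-1],[0,0,0,0,0,0,-1],[0,0,0,0,0,0,-1],[0,0,0,0,0,0,-1],[0,0,0,0,0,0,-1]]]' 25
python3 -c "
from plant import r
s=r.get_state();print(s['tcp_pos'],s['eef_rot'])"
```

```text
time_s: 26.2
tcp_pos: [0.6479, 0.0518, 0.2024]
eef_rot: [-179.9, 0.0, -98.1]
contact_force: [-0.5, 0.6, 0.0]
gripper_width: 0.048
gripper_force: 0.0
time_s: 26.7
tcp_pos: [0.6475, 0.0518, 0.202]
eef_rot: [-180.0, 0.0, -98.1]
contact_force: [-1.2, 0.9, 3.9]
gripper_width: 0.0237
gripper_force: 25.0
[0.64750629 0.05183276 0.20195946] [-1.79958145e+02  1.72877221e-02 -9.80582705e+01]
```

```bash

python3 -m pendant '[[[0,0,-0.03,0,0,0,-1],[0,0,-0.07,0,0,0,-1],[0,0,-0.115,0,0,0,-1],[0.01,0.01,-0.155,0,0,0,-1],[0.03,0.045,-0.18,0,0,0,-1]]]'>/dev/null
python3 -m pendant '[[[0.02,0.035,-0.015,0,0,0,-1],[0.04,0.07,-0.018,0,0,0,-1],[0.054,0.0915,-0.018,0,0,0,-1],[0.054,0.0915,-0.018,0,0,0,-1],[0.054,0.0915,-0.018,0,0,0,-1]]]'>/dev/null
python3 -m pendant '[[[0,0,0,0,0,0,-1],[0,0,0,0,0,0,-1]]]'
python3 - <<'E'
from tilt import *
import pickle
s=r.get_state();p=r.camera_params('wrist');im=r.capture('wrist');pickle.dump((p,im,s),open('w4.pkl','wb'));print(s['tcp_pos'],s['eef_rot'],s['time_s'])
cv2.imwrite('pics/w4.png',im[:,:,::-1]);save(im,'w4c',(220,20,420,170),4)
ims={'scene':r.capture('scene')}
E
```

```text
time_s: 27.9
tcp_pos: [0.5012, -0.0119, 0.3989]
eef_rot: [180.0, -0.0, -98.1]
contact_force: [-0.0, 0.1, -0.6]
gripper_width: 0.0239
gripper_force: 25.0
[ 0.50119347 -0.01191191  0.39888543] [ 1.79960131e+02 -2.01542643e-02 -9.80695465e+01] 27.9
```

View pics/w4c.png

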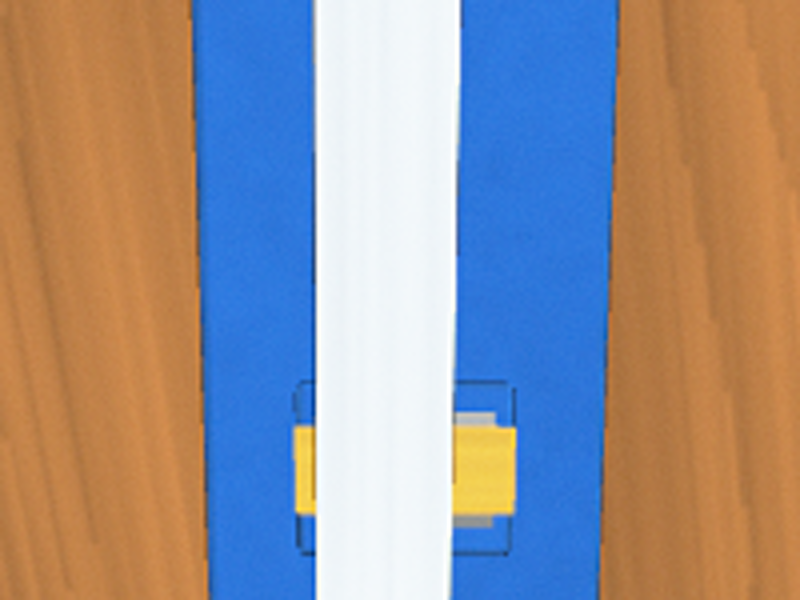

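```bash
python3 - <<'E'
from h import *
import pickle
p,im,s=pickle.load(open('w4.pkl','rb'))
T=s['tcp_pos'];a=np.radians(s['eef_rot'][2]);tx=np.array([np.cos(a),np.sin(a)]);ty=np.array([np.sin(a),-np.cos(a)])
def q(n,uv,z):
    P=bp(p,uv,z);d=P[:2]-T[:2];print(n,P.round(4),'tool dx %.4f dy %.4f'%(d@tx,d@ty))
q('saddle',(321.4,137.6),.0695);q('saddle L',(293.5,137.6),.0695);q('saddle R',(349.2,137.6),.0695)
q('bar',(316.1,137.6),.094);q('barL',(298.75,137.6),.094);q('barR',(333.5,137.6),.094)
# bar yaw: left/right edges by gradient on several rows
g=im[:,:,0].astype(int)
for row in(30,60,90,120,150,200,240):
    l=np.abs(np.diff(g[row,270:316]));rr=np.abs(np.diff(g[row,320:360]))
    L=270+np.flatnonzero(g[row,270:330]>190)[0];Rr=320+np.flatnonzero(g[row,320:370]<190)[0];P=bp(p,((L+Rr-1)/2,row),.094);d=P[:2]-T[:2];print(row,L,Rr,'dx %.4f dy %.4f'%(d@tx,d@ty))
q('platefar corners?',(321,137.6),.012)
E
```

```text
saddle [ 0.4904 -0.0787  0.0695] tool dx 0.0677 dy 0.0013
saddle L [ 0.5113 -0.0817  0.0695] tool dx 0.0676 dy -0.0198
saddle R [ 0.4697 -0.0758  0.0695] tool dx 0.0677 dy 0.0223
bar [ 0.4942 -0.0794  0.094 ] tool dx 0.0678 dy -0.0025
barL [ 0.5061 -0.0811  0.094 ] tool dx 0.0678 dy -0.0146
barR [ 0.4822 -0.0777  0.094 ] tool dx 0.0678 dy 0.0096
30 299 335 dx 0.1353 dy -0.0021
60 299 334 dx 0.1174 dy -0.0025
90 299 334 dx 0.0988 dy -0.0025
120 299 333 dx 0.0795 dy -0.0029
150 270 333 dx 0.0594 dy -0.0131
200 271 332 dx 0.0242 dy -0.0135
240 272 331 dx -0.0057 dy -0.0139
platefar corners? [ 0.4905 -0.0784  0.012 ] tool dx 0.0673 dy 0.0012
```

```bash

python3 -m pendant '[[[0.035,-0.0025,0,0,0,0,-1],[0.067,-0.0025,0.02,0,0,0,-1],[0.067,-0.0025,0.05,0,0,0,-1],[0.067,-0.0025,0.08,0,0,0,-1],[0.067,-0.0025,0.098,0,0,0,-1]]]'>/dev/null
python3 -m pendant '[[[0,0,0,0,0,0,-1],[0,0,0,0,0,0,-1],[0,0,0,0,0,0,-1]]]'
python3 - <<'E'
from tilt import *
import pickle
_,_,s0=pickle.load(open('w4.pkl','rb'));s=r.get_state();a=np.radians(s0['eef_rot'][2]);d=s['tcp_pos']-s0['tcp_pos']
print(d[0]*np.cos(a)+d[1]*np.sin(a),d[0]*np.sin(a)-d[1]*np.cos(a),s['tcp_pos'],s['contact_force'])
im=r.capture('scene');save(im,'s3',(180,130,340,250),5);im=r.capture('wrist');cv2.imwrite('pics/w5.png',im[:,:,::-1])
E
```

```text
time_s: 28.8
tcp_pos: [0.4942, -0.0788, 0.3024]
eef_rot: [-179.9, 0.0, -98.0]
contact_force: [0.0, -0.1, -0.5]
gripper_width: 0.0241
gripper_force: 25.0
0.06717018178480376 -0.0025041967607794535 [ 0.49424386 -0.07876853  0.30242092] [ 0.02160443 -0.14327049 -0.4536597 ]
```

View pics/s3.png

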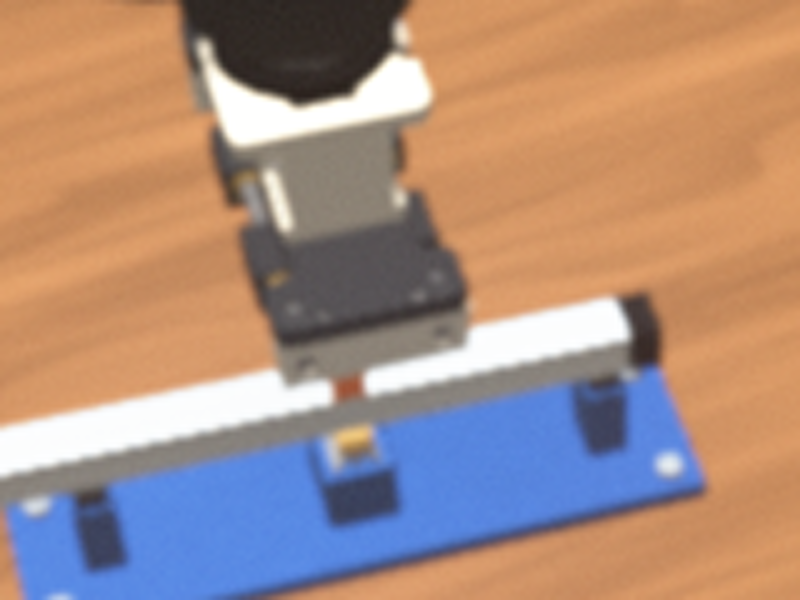

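Scene crop: the rider's leg (349,390) hangs just in front of the bar's +x face, directly above the saddle (353,440), and the bar clears both posts. Descending carefully.

```bash

python3 -m pendant '[[[0,0,0.003,0,0,0,-1],[0,0,0.006,0,0,0,-1],[0,0,0.008,0,0,0,-1],[0,0,0.009,0,0,0,-1],[0,0,0.009,0,0,0,-1]]]' | grep -E 'tcp|contact'
python3 c2.py
python3 -m pendant '[[[0,0,0.002,0,0,0,-1],[0,0,0.004,0,0,0,-1],[0,0,0.006,0,0,0,-1],[0,0,0.006,0,0,0,-1]]]' | grep -E 'tcp|contact'
python3 c2.py
```

```text
tcp_pos: [0.4934, -0.079, 0.2921]
contact_force: [-0.3, 0.3, 0.3]
t 29.4 along 0.0001 z 0.2921 [-0.3  0.3  0.3] tilt -0.0046 (np.float64(0.09549203536343229), np.int64(75))
tcp_pos: [0.4934, -0.079, 0.286]
contact_force: [-0.0, -0.3, 0.2]
t 29.85 along 0.0001 z 0.2860 [-0.  -0.3  0.2] tilt -0.0054 (np.float64(0.07902040908470205), np.int64(55))
```

```bash
for i in 1; do
python3 -m pendant '[[[0,0,0.001,0,0,0,-1],[0,0,0.002,0,0,0,-1],[0,0,0.003,0,0,0,-1],[0,0,0.003,0,0,0,-1]]]' | grep -E 'tcp|contact'
python3 -m pendant '[[[0,0,0.0005,0,0,0,-1],[0,0,0.0005,0,0,0,-1]]]' | grep -E 'tcp|contact'
python3 -m pendant '[[[0,0,0.0005,0,0,0,-1],[0,0,0.0005,0,0,0,-1]]]' | grep -E 'tcp|contact'; done
```

```text
tcp_pos: [0.4934, -0.079, 0.2832]
contact_force: [-0.2, 0.2, -0.4]
tcp_pos: [0.4935, -0.079, 0.2828]
contact_force: [0.2, 0.1, 0.9]
tcp_pos: [0.4935, -0.079, 0.2823]
contact_force: [-0.3, 0.9, -0.8]
```

```bash

python3 -m pendant '[[[0,0,0.0003,0,0,0,-1],[0,0,0.0003,0,0,0,-1]]]' | grep -E 'tcp|contact'
python3 -m pendant '[[[0,0,0.0003,0,0,0,-1],[0,0,0.0003,0,0,0,-1]]]' | grep -E 'tcp|contact'
python3 -m pendant '[[[0,0,0.0003,0,0,0,-1],[0,0,0.0003,0,0,0,-1]]]' | grep -E 'tcp|contact'
```

```text
tcp_pos: [0.4935, -0.079, 0.282]
contact_force: [0.3, 0.1, 0.0]
tcp_pos: [0.4935, -0.079, 0.2819]
contact_force: [-0.9, -0.2, 1.5]
tcp_pos: [0.4935, -0.079, 0.2818]
contact_force: [-1.5, 0.3, 5.4]
```

```bash

python3 -m pendant '[[[0,0,0,0,0,0,-1],[0,0,0,0,0,0,-1]]]' | grep -E 'tcp|contact'
python3 -m pendant '[[[0,0,0.0002,0,0,0,-1],[0,0,0.0002,0,0,0,-1]]]' | grep -E 'tcp|contact'
python3 c2.py
```

```text
tcp_pos: [0.4935, -0.079, 0.2818]
contact_force: [-2.7, -0.2, 4.8]
tcp_pos: [0.4936, -0.079, 0.2818]
contact_force: [-2.1, -0.0, 6.9]
t 31.7 along 0.0001 z 0.2818 [-2.1 -0.   6.9] tilt -0.0036 (np.float64(0.07419387373983138), np.int64(55))
```

```bash

python3 -m pendant '[[[0,0,0.0002,0,0,0,-1],[0,0,0.0002,0,0,0,-1]]]' | grep -E 'time|tcp|contact'
python3 -m pendant '[[[0,0,0,0,0,0,-1],[0,0,0,0,0,0,-1]]]' | grep -E 'contact'
```

```text
time_s: 31.95
tcp_pos: [0.4935, -0.079, 0.2818]
contact_force: [-2.9, 1.2, 8.9]
contact_force: [-3.6, 1.4, 8.5]
```

```bash

python3 -m pendant '[[[0,0,0.0001,0,0,0,-1],[0,0,0.0001,0,0,0,-1]]]' | grep -E 'time|contact'
python3 -m pendant '[[[0,0,0,0,0,0,-1],[0,0,0,0,0,0,-1],[0,0,0,0,0,0,-1],[0,0,0,0,0,0,-1]]]' | grep -E 'contact'
python3 -m pendant '[[[0,0,0,0,0,0,-1],[0,0,0,0,0,0,-1],[0,0,0,0,0,0,-1],[0,0,0,0,0,0,-1]]]' | grep -E 'contact'
python3 -m pendant '[[[0,0,0,0,0,0,-1],[0,0,0,0,0,0,-1],[0,0,0,0,0,0,-1]]]' | grep -E 'time|contact'; python3 c2.py
```

```text
time_s: 32.35
contact_force: [-3.8, 0.5, 9.6]
contact_force: [-2.4, 0.5, 9.7]
contact_force: [-3.8, 0.4, 9.3]
time_s: 33.45
contact_force: [-3.9, 1.3, 10.6]
t 33.45 along 0.0001 z 0.2818 [-3.9  1.3 10.6] tilt -0.0031 (np.float64(0.08441758597040366), np.int64(55))
```

```bash

python3 -m pendant '[[[0,0,-0.0004,0,0,0,-1],[0,0,-0.0008,0,0,0,-1],[0,0,-0.001,0,0,0,-1],[0,0,-0.001,0,0,0,-1],[0,0,-0.001,0,0,0,-1]]]' | grep -E 'tcp|contact'
python3 c2.py
python3 -m pendant '[[[0,0,0,0,0,0,-0.35],[0,0,0,0,0,0,-0.25],[0,0,0,0,0,0,-0.1],[0,0,0,0,0,0,0.1],[0,0,0,0,0,0,0.1]]]' | grep -E 'tcp|contact|width'
python3 c2.py
```

```text
tcp_pos: [0.4935, -0.079, 0.2819]
contact_force: [0.2, 0.4, 2.5]
t 34.0 along 0.0002 z 0.2819 [0.2 0.4 2.5] tilt -0.0047 (np.float64(0.08524584754947902), np.int64(55))
tcp_pos: [0.4935, -0.079, 0.2819]
contact_force: [0.4, 0.1, -0.3]
gripper_width: 0.0467
t 34.55 along 0.0002 z 0.2819 [ 0.4  0.1 -0.3] tilt -0.0051 (np.float64(0.08377803238166595), np.int64(56))
```

```bash

python3 -m pendant '[[[0,0,-0.01,0,0,0,0.1],[0,0,-0.04,0,0,0,0.1],[0,0,-0.08,0,0,0,0.1],[-0.02,0.003,-0.12,0,0,0,0.1],[-0.067,0.003,-0.12,0,0,0,0.1]]]'>/dev/null
python3 -m pendant '[[[0,0,0,0,0,0,0.1],[0,0,0,0,0,0,0.1],[0,0,0,0,0,0,0.1],[0,0,0,0,0,0,0.1]]]'|grep -E 'time|contact'
python3 - <<'E'
from tilt import *
import pickle
s=r.get_state();p=r.camera_params('wrist');im=r.capture('wrist');pickle.dump((p,im,s),open('w6.pkl','wb'));print(s['tcp_pos'],s['eef_rot'])
save(im,'w6c',(220,20,420,170),4)
E
python3 c2.py
```

```text
time_s: 35.5
contact_force: [0.9, 0.1, -0.2]
[ 0.49973121 -0.01294308  0.40175077] [ 1.79965800e+02 -2.29265517e-02 -9.81238910e+01]
t 35.55 along 0.0664 z 0.4017 [0.4 0.2 0.3] tilt -0.0045 (np.float64(0.08335969166048673), np.int64(75))
```

View pics/w6c.png

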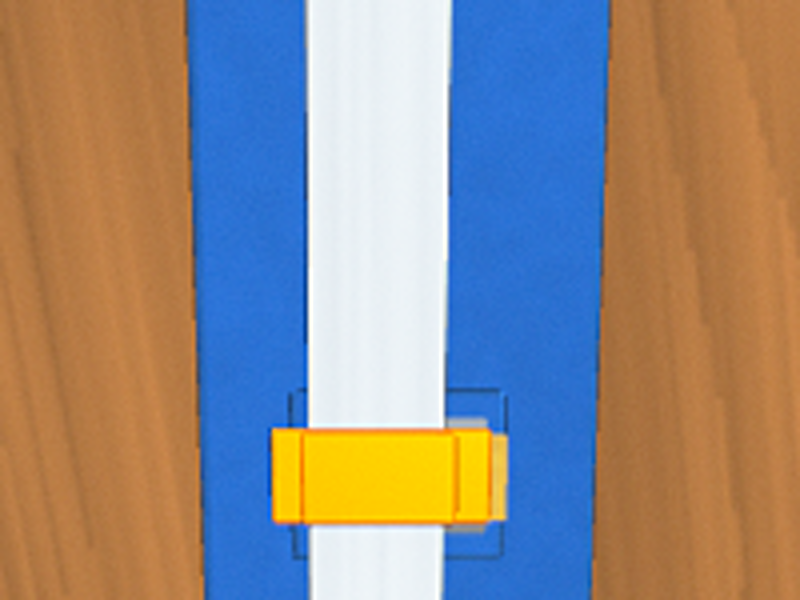

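The rider sits astride the bar, centred at row 476 against the saddle's 478 (about 0.4 mm). The bar is level and still, so I'm handing in.

```bash
python3 -c "
from plant import r
print(r.close_job())"
```

```text
the job is handed in; nothing more can be done
None
```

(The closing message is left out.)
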